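# Load the blood tubes into the colour-coded carriers of the sample line

## Task

Move the four blood tubes from the orange rack into the row of carriers on the loading dock, one tube per carrier, so that each cap's colour matches the collar of its carrier; the carrier with the light blue collar stays empty. Keep the tubes upright the whole time, lower each one fully home rather than dropping it, and leave them all standing released.

Things in the scene. Friction and masses are not known exactly. Their poses are not given: they have to be found in the camera images.
- tube_purple_centre (a point): blood tube with purple cap, 13 mm across, 90 mm long, 12 to 26 g; the cap, its top 21 mm, is 16 mm across. This point: on the axis, 45 mm above the tube's bottom; z axis along the tube to the cap. Starts standing (perhaps leaning up to 3 degrees) in the orange rack, its top 30 mm above the rack's top.
- tube_yellow_centre (a point): blood tube with yellow cap, 13 mm across, 90 mm long, 12 to 26 g; the cap, its top 21 mm, is 16 mm across. This point: on the axis, 45 mm above the tube's bottom; z axis along the tube to the cap. Starts standing (perhaps leaning up to 3 degrees) in the orange rack, its top 30 mm above the rack's top.
- tube_green_centre (a point): blood tube with green cap, 13 mm across, 90 mm long, 12 to 26 g; the cap, its top 21 mm, is 16 mm across. This point: on the axis, 45 mm above the tube's bottom; z axis along the tube to the cap. Starts standing (perhaps leaning up to 3 degrees) in the orange rack, its top 30 mm above the rack's top.
- tube_red_centre (a point): blood tube with red cap, 13 mm across, 90 mm long, 12 to 26 g; the cap, its top 21 mm, is 16 mm across. This point: on the axis, 45 mm above the tube's bottom; z axis along the tube to the cap. Starts standing (perhaps leaning up to 3 degrees) in the orange rack, its top 30 mm above the rack's top.
- puck_purple_seat (a point): carrier with purple collar: grey foot 47 mm across, white sleeve with funnel mouth, 50 mm high. Point: floor of its bore, on its upright axis, where the tube's bottom rests, 20 mm above the bench. Bore 16.8 mm wide; a funnel from 26 mm above the point to the mouth, 29 mm wide, 38 mm above it. Held fast in the dock, a track with 24 mm high rails; five stand in a row, 54 mm apart.
- puck_yellow_seat (a point): carrier with yellow collar: grey foot 47 mm across, white sleeve with funnel mouth, 50 mm high. Point: floor of its bore, on its upright axis, where the tube's bottom rests, 20 mm above the bench. Bore 16.8 mm wide; a funnel from 26 mm above the point to the mouth, 29 mm wide, 38 mm above it. Held fast in the dock, a track with 24 mm high rails; five stand in a row, 54 mm apart.
- puck_green_seat (a point): carrier with green collar: grey foot 47 mm across, white sleeve with funnel mouth, 50 mm high. Point: floor of its bore, on its upright axis, where the tube's bottom rests, 20 mm above the bench. Bore 16.8 mm wide; a funnel from 26 mm above the point to the mouth, 29 mm wide, 38 mm above it. Held fast in the dock, a track with 24 mm high rails; five stand in a row, 54 mm apart.
- puck_red_seat (a point): carrier with red collar: grey foot 47 mm across, white sleeve with funnel mouth, 50 mm high. Point: floor of its bore, on its upright axis, where the tube's bottom rests, 20 mm above the bench. Bore 16.8 mm wide; a funnel from 26 mm above the point to the mouth, 29 mm wide, 38 mm above it. Held fast in the dock, a track with 24 mm high rails; five stand in a row, 54 mm apart.
- puck_blue_seat (a point): carrier with light blue collar: grey foot 47 mm across, white sleeve with funnel mouth, 50 mm high. Point: floor of its bore, on its upright axis, where the tube's bottom rests, 20 mm above the bench. Bore 16.8 mm wide; a funnel from 26 mm above the point to the mouth, 29 mm wide, 38 mm above it. Held fast in the dock, a track with 24 mm high rails; five stand in a row, 54 mm apart. Stays empty.
- orange_rack: orange grid rack, 68 (its x) x 139 (its y) x 64 mm high, fixed; origin under its centre. Holes 18 mm wide. Tubes stand on its floor, 4 mm up, at (x, y) = (-22, -54), (22, -11), (-22, 11), (22, 54) mm, in any order of colours. Grip across its x: beside a tube along x none stands within 40 mm.

How it is judged:
By the outcome, as a careful person would: the job done as asked, in the order asked, and still so for the second after the job is handed in, with the robot touching nothing.
It also fails if it takes over 104 s, if anything falls off the work surface, if the arm or the gripper's body presses on something with over 40 N, if the wrist force passes 120 N, or if a joint passes its speed limit or range.

## Robot

A 7-joint arm with a two-finger parallel gripper is mounted at the origin on a cart in front of the work surface, level with it; the furniture and walls round the work are solid. World frame = base frame: x ahead of the robot, y to its left, z up, the work surface at z = 0. Lengths are in m, angles in rad, forces in N, time in s.
With the tool pointing down it reaches from about 0.4 to 0.85 m from the base axis. Payload 4.5 kg.
Tool frame: the origin (TCP) lies midway between the tips of the shut fingers; the grasp point (between the pads) lies 19 mm behind it; z points along the fingers, y is the line along which they close (so a half turn about z gives the same grasp; the last joint's range is limited). The gripper opens to 88 mm and grips with 3 to 60 N. Pads are 18 mm wide; open, the fingers measure 123 mm over their backs; the gripper's body (75 mm by 187 mm) begins 45 mm behind the grasp point.
Start: joints at [1.329, 0.689, -0.195, 1.565, 0.157, 0.902, -0.215], TCP at [0.17, -0.601, 0.239] pointing down, gripper open.
Joint ranges: [-3.01, 3.01], [-0.46, 2.08], [-1.47, 1.51], [0.13, 2.56], [-1, 4.14], [0.04, 2.09], [-2.66, 2.66]. Speed limits (rad/s): [2.57, 2.57, 3.14, 3.14, 3.14, 3.14, 3.14].

## Interface

Orientations are given as a unit quaternion [x, y, z, w].
In Python, from plant import get_state, viewer, workorder gives the robot as it stands. The module is installed in compiled form; this text tells all that it offers.
- The arm moves only by the tool step_arm, never from a script. Its argument "motion" is a list of rows, each an object of numbers: "wx", "wy", "wz": the turn, a rotation vector about the tool's x, y, z each as a share of 180 degrees, from -1 to 1; "dx", "dy", "dz": the shift along the tool's x, y, z each as a share of 8 cm, from -1 to 1; "claw": the finger opening in mm, from 0 to 88.1. A call has 1 to 8 rows; each row is the pose to reach, as a shift and turn from the pose commanded when the call began, along the tool's axes at that moment, turning the shorter way round; what a row does not reach only later rows make up. A row lasts 1/10 s, in which the tool goes at most 50 mm and 8.59 degrees, less where a joint would pass 70% of its speed; a pose out of reach is approached as far as the arm can. A call with a number of a shift or a turn outside -1 to 1 is refused whole. A call with a gripper value outside its range is refused whole. The fingers move at their own pace and stop on an object; "force" is the grip in N (left out, the last holds). Time passes only in rows, so rows that repeat a pose let the fingers close. It gives the time, the measured TCP pose, the force, the opening and the grip force at its end, in the units of the state.
- get_state(): the state, without advancing time (a new reading comes with each control period).
- viewer.snapshot(name): name is "scene" or "top"; returns (picture, depth): 384x512x3 uint8, red, green, blue; 384x512 float32, m along the optical axis (not along the pixel's ray), 0 where there is no reading.
- viewer.calibration(name): a dict with "vfov" (degrees; the focal length in pixels is half the picture's height over the tangent of half this angle, whatever the lens; pixels are square), "cx", "cy" (the principal point, pixels), "extrinsics" (4x4, takes a point from camera to world coordinates). Camera axes: x right, y down, z forward; pixel columns grow to the right and rows downward; lengths in m; the calibration is good to about 2 mm. A picture is of the moment at which its call begins. calibration takes no time and is no camera call.
- workorder.finish_job(): hands the job in; it is judged then, once.
The state is a dict: "clock": time; "q": joint angles; "qd": joint speeds; "joint_torque": joint torques, N m; "tool_pos": TCP position; "eef_rot": TCP orientation; "contact_force": force on the tool from outside, world axes, zero at the start; "moment": the same for the moment, N m; "opening": opening from 0.0 (shut) to 1.0 (fully open); "finger_force": force on a finger pad.
Only numpy, scipy, OpenCV 4.12 (cv2) and the standard library are available. Lean on these libraries where they do the work, as an engineer would, in place of code of your own. Each camera call takes 0.05 s, during which the arm holds its last target. There are 200 camera calls.

## Working session

There is one attempt and no reset: what is moved stays moved. The work goes in short steps, Python scripts to look and compute and a tool call to move; the robot and the scene stay as the last step left them, time stands still between calls to the robot, and variables do not carry over. Pictures are saved under pics/ and viewed, at most 14 in all, crops included, and the job is handed in when it is done.

Besides the shell and the picture viewer there is one more tool, called after "Request:" as name(argument=value, ...) on one line, values as JSON. step_arm: Moves the arm, as the interface text tells. Shift numbers are shares of 8 cm and turn numbers shares of 180 degrees, none past 1 either way. Its arguments: {"type":"object","properties":{"motion":{"type":"array","items":{"type":"object","properties":{"wx":{"type":"number","minimum":-1,"maximum":1},"wy":{"type":"number","minimum":-1,"maximum":1},"wz":{"type":"number","minimum":-1,"maximum":1},"dx":{"type":"number","minimum":-1,"maximum":1},"dy":{"type":"number","minimum":-1,"maximum":1},"dz":{"type":"number","minimum":-1,"maximum":1},"claw":{"type":"number"}}}},"force":{"type":"number"}},"required":["motion"]}

```bash
mkdir -p pics; python3 - <<'E'
from plant import get_state, viewer
import cv2, numpy as np
np.set_printoptions(precision=4,suppress=True)
for n in("scene","top"):
    p,d=viewer.snapshot(n); cv2.imwrite(f"pics/{n}0.png",p[:,:,::-1]); np.savez(f"{n}0.npz",p=p,d=d)
    c=viewer.calibration(n); print(n,c)
s=get_state(); print(s["clock"],s["tool_pos"],s["eef_rot"],s["opening"])
E
```

```text
scene {'vfov': 46.81136815967957, 'cx': 252.00375208088542, 'cy': 195.74236384575383, 'extrinsics': array([[-0.8406, -0.3683,  0.3971,  0.1567],
       [-0.5416,  0.5778, -0.6106,  0.5702],
       [-0.0046, -0.7283, -0.6852,  0.701 ],
       [ 0.    ,  0.    ,  0.    ,  1.    ]])}
top {'vfov': 54.73186969043787, 'cx': 248.17571250744604, 'cy': 188.15893036546794, 'extrinsics': array([[-0.0092, -0.9968,  0.08  ,  0.4515],
       [-1.    ,  0.0094,  0.0021,  0.0173],
       [-0.0029, -0.08  , -0.9968,  0.912 ],
       [ 0.    ,  0.    ,  0.    ,  1.    ]])}
0.1 [ 0.17   -0.6008  0.238 ] [ 0.9905  0.1375 -0.0002 -0.0008] 0.9996307340495071
```

View pics/scene0.png

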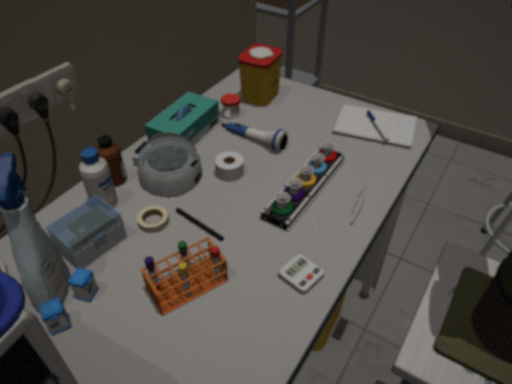

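View pics/top0.png

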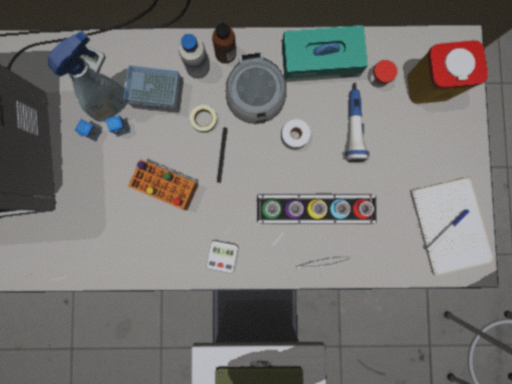

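The top view shows the rack at about (163,184) and the carriers in a row at row 209: green 272, purple 295, yellow 317, blue 340, red 364. I'll measure them now.

```bash
cat > h.py <<'E'
from plant import get_state, viewer
import cv2, numpy as np
np.set_printoptions(precision=4,suppress=True)
def ray(n,u,v):
    c=viewer.calibration(n); f=192/np.tan(np.radians(c["vfov"]/2)); T=c["extrinsics"]
    return T[:3,3], T[:3,:3]@np.array([(u-c["cx"])/f,(v-c["cy"])/f,1.])
def onz(n,u,v,z):
    o,d=ray(n,u,v); return o+d*(z-o[2])/d[2]
def two(a,b):
    o1,d1=ray("scene",*a);o2,d2=ray("top",*b)
    A=np.stack([d1,-d2],1);t=np.linalg.lstsq(A,o2-o1,rcond=None)[0]
    p,q=o1+t[0]*d1,o2+t[1]*d2; return (p+q)/2,np.linalg.norm(p-q)
H={"purple":(118,150),"yellow":(22,34),"green":(45,85),"red":(174,6),"blue":(95,112),"orange":(7,18)}
def blobs(p,col,box,smin=90,vmin=40,amin=8):
    x0,y0,x1,y1=box; h=cv2.cvtColor(p,cv2.COLOR_RGB2HSV)[y0:y1,x0:x1]
    lo,hi=H[col];hh=h[...,0]; m=((hh>=lo)&(hh<=hi)) if lo<hi else ((hh>=lo)|(hh<=hi))
    m=(m&(h[...,1]>smin)&(h[...,2]>vmin)).astype(np.uint8)
    n,l,st,ce=cv2.connectedComponentsWithStats(m)
    return [(ce[i]+[x0,y0],st[i]) for i in range(1,n) if st[i,4]>=amin]
E
python3 - <<'E'
from h import *
t=np.load("top0.npz");s=np.load("scene0.npz")
for col in H:
    for nm,im,bx in(("rack",t,(120,150,205,215)),("dock",t,(250,185,385,230))):
        for c,st in blobs(im["p"],col,bx):
            print(nm,col,c.round(1),st, onz("top",*c,.094 if nm=="rack" else .05)[:2])
    for nm,bx in(("srack",(135,230,235,310)),("sdock",(255,135,350,225))):
        for c,st in blobs(s["p"],col,bx,amin=12): print(nm,col,c.round(1),st)
a=cv2.resize(t["p"][150:220,120:210],None,fx=8,fy=8,interpolation=2)
b=cv2.resize(t["p"][185:235,245:385],None,fx=5,fy=5,interpolation=2)
o=np.zeros((560,720,3),np.uint8);o[:]=a
cv2.imwrite("pics/a.png",o[:,:,::-1]);cv2.imwrite("pics/b.png",b[:,:,::-1])
E
```

```text
rack purple [140.5 164.4] [18 12  6  6 28] [0.5724 0.2583]
dock purple [289.8 211. ] [35 15 18 19 87] [ 0.4666 -0.0768]
srack purple [148.7 260.2] [10 27  8  7 39]
sdock purple [298.6 194. ] [36 53 14 11 83]
rack yellow [149.6 190.3] [27 38  7  6 34] [0.5144 0.2372]
dock yellow [313.2 210.6] [ 57  14  20  20 140] [ 0.467 -0.131]
dock yellow [321.2 200.2] [68 14  8  4 16] [ 0.4909 -0.1503]
srack yellow [182.6 265.4] [44 32  9  8 41]
sdock yellow [309.1 182.9] [49 45 12  6 35]
rack green [166.8 175.7] [44 23  6  6 26] [0.5466 0.1995]
dock green [268.4 210.7] [12 14 20 20 88] [ 0.4678 -0.0271]
srack green [181.9 244.6] [44 12  7  6 36]
sdock green [282.7 208.4] [ 17  67  21  12 142]
rack red [176.7 201.2] [53 48  8  7 46] [0.4896 0.177 ]
dock red [358.8 209. ] [102  14  19  20 170] [ 0.4698 -0.2368]
srack red [214.7 251.4] [75 16 10 12 92]
sdock red [331.  156.9] [ 70  15  13  14 109]
dock blue [335.9 208.5] [ 80  14  19  20 125] [ 0.4715 -0.1838]
sdock blue [273.2 140.9] [17  0  4 13 18]
sdock blue [321.  168.5] [ 60  27  13  13 103]
rack orange [163.1 184.8] [   9   10   68   49 1678] [0.5263 0.2075]
srack orange [185.3 278.3] [   6    8   86   72 3024]
sdock orange [306.5 187.2] [47 51 11  3 14]
```

View pics/a.png

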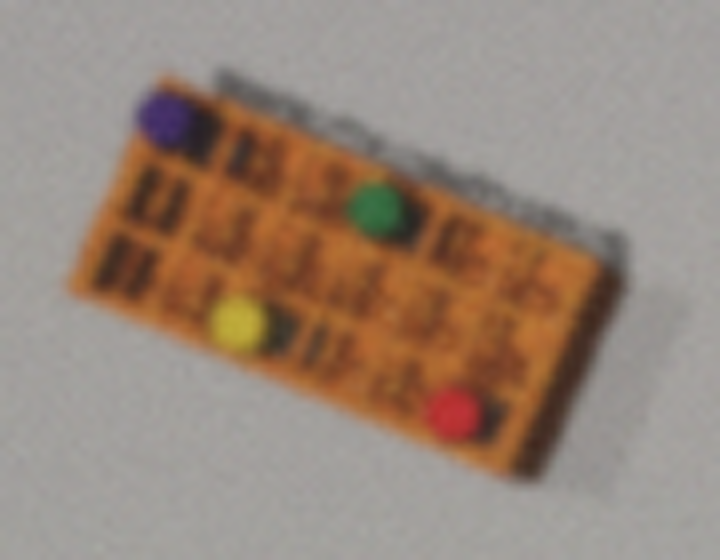

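View pics/b.png

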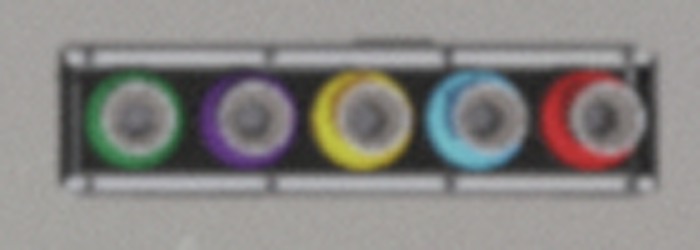

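The caps and mouths are clear in the crops: caps at a-crop (165,117) purple, (377,208) green, (238,322) yellow and (455,415) red. The mouths lie along b-crop row 118, at columns 137, 254, 370, 487 and 605. Next I'll fit rigid models to both sets.

```bash
python3 - <<'E'
from h import *
sc=dict(purple=(148.7,260.2),yellow=(182.6,265.4),green=(181.9,244.6),red=(214.7,251.4))
tp=dict(purple=(140.5,164.4),yellow=(149.6,190.3),green=(166.8,175.7),red=(176.7,201.2))
print("two-view caps (expect z~.088)")
for k in sc: print(k,*two(sc[k],tp[k]),onz("top",*tp[k],.089)[:2])
names=["purple","yellow","green","red"]
P=np.array([onz("top",*tp[k],.089)[:2] for k in names])
M=np.array([(-22,-54),(-22+44,-11),(-22,11),(22,54)])/1e3
for s in(1,-1):
    A=s*M; 
    U,S,Vt=np.linalg.svd((P-P.mean(0)).T@A); R=U@np.diag([1,np.linalg.det(U@Vt)])@Vt
    Q=A@R.T+P.mean(0); print(s,"yaw",np.degrees(np.arctan2(R[1,0],R[0,0])),"\n",Q,"\nres",P-Q)
m=dict(green=137,purple=254,yellow=370,blue=487,red=605)
C=np.array([onz("top",(x+.5)/5-.5+245,(118.5)/5-.5+185,.058)[:2] for x in m.values()])
print("mouths",C,np.linalg.norm(np.diff(C,axis=0),axis=1))
E
```

```text
two-view caps (expect z~.088)
purple [0.5736 0.26   0.0894] 0.0012224472832185018 [0.5732 0.2597]
yellow [0.5151 0.2382 0.0918] 0.0012109512569125533 [0.5148 0.2386]
green [0.5476 0.2009 0.0892] 0.0012178422369806474 [0.5471 0.2006]
red [0.4907 0.1792 0.0851] 0.001178084878607161 [0.49   0.1781]
1 yaw 156.66501038163395 
 [[0.5729 0.2601]
 [0.5154 0.2381]
 [0.5471 0.2005]
 [0.4897 0.1784]] 
res [[ 0.0003 -0.0004]
 [-0.0006  0.0006]
 [ 0.      0.0001]
 [ 0.0003 -0.0003]]
-1 yaw -23.334989618366045 
 [[0.5729 0.2601]
 [0.5154 0.2381]
 [0.5471 0.2005]
 [0.4897 0.1784]] 
res [[ 0.0003 -0.0004]
 [-0.0006  0.0006]
 [ 0.      0.0001]
 [ 0.0003 -0.0003]]
mouths [[ 0.4733 -0.0352]
 [ 0.4728 -0.0889]
 [ 0.4723 -0.1422]
 [ 0.4718 -0.196 ]
 [ 0.4713 -0.2502]] [0.0538 0.0533 0.0537 0.0542]
```

Request:
step_arm(motion=[{"dx":1,"claw":34},{"dx":1,"claw":34},{"dx":1,"claw":34}])

```text
$.motion[0]: bad value
```

Request:
step_arm(motion=[{"wx":0,"wy":0,"wz":0,"dx":0.99,"dy":0,"dz":0,"claw":34},{"wx":0,"wy":0,"wz":0,"dx":0.99,"dy":0,"dz":0,"claw":34},{"wx":0,"wy":0,"wz":0,"dx":0.99,"dy":0,"dz":0,"claw":34}])

```text
clock: 0.4
tool_pos: [0.2532, -0.5769, 0.2384]
eef_rot: [0.99, 0.142, 0.002, -0.001]
contact_force: [0.3, 0.7, -0.2]
opening: 0.754
finger_force: 0.0
```

Request:
step_arm(motion=[{"dx":0.69,"dy":-0.99,"claw":34},{"dx":0.69,"dy":-0.99,"claw":34}])

```text
$.motion[0]: bad value
```

Request:
step_arm(motion=[{"wx":0,"wy":0,"wz":0,"dx":0.69,"dy":-0.99,"dz":0,"claw":34},{"wx":0,"wy":0,"wz":0,"dx":0.69,"dy":-0.99,"dz":0,"claw":34}])

```text
clock: 0.6
tool_pos: [0.2771, -0.488, 0.2381]
eef_rot: [0.991, 0.136, -0.0, -0.0]
contact_force: [1.9, 0.7, 0.5]
opening: 0.567
finger_force: 0.0
```

Request:
step_arm(motion=[{"wx":0,"wy":0,"wz":0,"dx":0.69,"dy":-0.99,"dz":0,"claw":34},{"wx":0,"wy":0,"wz":0,"dx":0.69,"dy":-0.99,"dz":0,"claw":34}])

```text
clock: 0.8
tool_pos: [0.309, -0.3956, 0.2385]
eef_rot: [0.991, 0.137, -0.0, -0.0]
contact_force: [1.9, -0.3, 0.0]
opening: 0.395
finger_force: 0.0
```

Request:
step_arm(motion=[{"wx":0,"wy":0,"wz":0,"dx":0.69,"dy":-0.99,"dz":0,"claw":34},{"wx":0,"wy":0,"wz":0,"dx":0.69,"dy":-0.99,"dz":0,"claw":34}])

```text
clock: 1.0
tool_pos: [0.3407, -0.3045, 0.2387]
eef_rot: [0.991, 0.137, -0.0, -0.0]
contact_force: [1.5, 0.3, 0.7]
opening: 0.385
finger_force: 0.0
```

Request:
step_arm(motion=[{"wx":0,"wy":0,"wz":0,"dx":0.8,"dy":-0.88,"dz":0,"claw":34},{"wx":0,"wy":0,"wz":0,"dx":0.8,"dy":-0.88,"dz":0,"claw":34}])

```text
clock: 1.2
tool_pos: [0.3834, -0.2195, 0.2388]
eef_rot: [0.991, 0.137, -0.0, 0.0]
contact_force: [0.7, -1.0, 0.5]
opening: 0.384
finger_force: 0.0
```

Request:
step_arm(motion=[{"wx":0,"wy":0,"wz":0,"dx":0.8,"dy":-0.88,"dz":0,"claw":34},{"wx":0,"wy":0,"wz":0,"dx":0.8,"dy":-0.88,"dz":0,"claw":34}])

```text
clock: 1.4
tool_pos: [0.4262, -0.1343, 0.2387]
eef_rot: [0.991, 0.137, -0.0, 0.0]
contact_force: [0.8, 0.3, -0.4]
opening: 0.384
finger_force: 0.0
```

Request:
step_arm(motion=[{"wx":0,"wy":0,"wz":0,"dx":0.6,"dy":-0.88,"dz":0,"claw":34},{"wx":0,"wy":0,"wz":0,"dx":0.6,"dy":-0.88,"dz":0,"claw":34}])

```text
clock: 1.6
tool_pos: [0.4536, -0.0523, 0.2387]
eef_rot: [0.99, 0.139, 0.0, -0.0]
contact_force: [0.4, -1.2, 0.6]
opening: 0.39
finger_force: 0.0
```

Request:
step_arm(motion=[{"wx":0,"wy":0,"wz":0,"dx":0.5,"dy":-0.88,"dz":0,"claw":34},{"wx":0,"wy":0,"wz":0,"dx":0.5,"dy":-0.88,"dz":0,"claw":34}])

```text
clock: 1.8
tool_pos: [0.4728, 0.0268, 0.2387]
eef_rot: [0.99, 0.139, 0.0, -0.0]
contact_force: [-0.4, -0.0, 0.0]
opening: 0.389
finger_force: 0.0
```

Request:
step_arm(motion=[{"wx":0,"wy":0,"wz":0,"dx":0.4,"dy":-0.88,"dz":0,"claw":34},{"wx":0,"wy":0,"wz":0,"dx":0.4,"dy":-0.88,"dz":0,"claw":34}])

```text
clock: 2.0
tool_pos: [0.4842, 0.1037, 0.2386]
eef_rot: [0.99, 0.139, 0.0, -0.001]
contact_force: [0.2, 0.7, -0.3]
opening: 0.384
finger_force: 0.0
```

Request:
step_arm(motion=[{"wx":0,"wy":0,"wz":-0.283,"dx":0.32,"dy":-0.88,"dz":0,"claw":34},{"wx":0,"wy":0,"wz":-0.283,"dx":0.32,"dy":-0.88,"dz":0,"claw":34},{"wx":0,"wy":0,"wz":-0.283,"dx":0.32,"dy":-0.88,"dz":0,"claw":34},{"wx":0,"wy":0,"wz":-0.283,"dx":0.32,"dy":-0.88,"dz":0,"claw":34},{"wx":0,"wy":0,"wz":-0.283,"dx":0.32,"dy":-0.88,"dz":0,"claw":34},{"wx":0,"wy":0,"wz":-0.283,"dx":0.32,"dy":-0.88,"dz":0,"claw":34},{"wx":0,"wy":0,"wz":-0.283,"dx":0.32,"dy":-0.88,"dz":0,"claw":34}])

```text
clock: 2.7
tool_pos: [0.4893, 0.1738, 0.2384]
eef_rot: [0.835, 0.55, -0.0, -0.0]
contact_force: [-0.3, 0.0, 0.0]
opening: 0.384
finger_force: 0.0
```

Request:
step_arm(motion=[{"wx":0,"wy":0,"wz":0,"dx":0.055,"dy":-0.02,"dz":0.99,"claw":34},{"wx":0,"wy":0,"wz":0,"dx":0.055,"dy":-0.02,"dz":0.99,"claw":34},{"wx":0,"wy":0,"wz":0,"dx":0.055,"dy":-0.02,"dz":0.99,"claw":34}])

```text
clock: 3.0
tool_pos: [0.4873, 0.1779, 0.1564]
eef_rot: [0.836, 0.549, -0.004, -0.0]
contact_force: [0.3, -0.8, 0.3]
opening: 0.383
finger_force: 0.0
```

```bash
python3 - <<'E'
from h import *
ims=[]
for n,(x0,y0,x1,y1) in(("scene",(110,170,260,320)),("top",(110,130,210,230))):
    p,d=viewer.snapshot(n); ims.append(cv2.resize(p[y0:y1,x0:x1],(400,400),interpolation=2))
cv2.imwrite("pics/c.png",np.hstack(ims)[:,:,::-1]); print(get_state()["tool_pos"])
E
```

```text
[0.4897 0.1793 0.1597]
```

View pics/c.png

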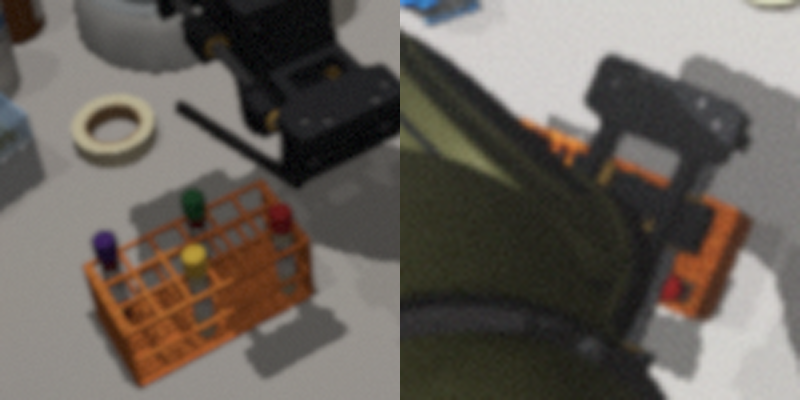

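The scene half shows all four caps in the rack and the gripper at crop (340,120). In the top half the red cap is at (672,290) beside the finger. I'll project the TCP and fingertips to check that they line up.

```bash
cat >> h.py <<'E'
def proj(n,P):
    c=viewer.calibration(n); f=192/np.tan(np.radians(c["vfov"]/2)); T=c["extrinsics"]
    q=T[:3,:3].T@(np.asarray(P)-T[:3,3]); return np.array([c["cx"]+f*q[0]/q[2],c["cy"]+f*q[1]/q[2]])
def axes():
    from scipy.spatial.transform import Rotation as R
    s=get_state(); return np.array(s["tool_pos"]),R.from_quat(s["eef_rot"]).as_matrix()
E
python3 - <<'E'
from h import *
t,R=axes();print(t,R)
for n,b,k in(("scene",(110,170),400/150),("top",(110,130),4)):
    for nm,o in(("tcp",(0,0,0)),("f+",(0,.025,0)),("f-",(0,-.025,0)),("body",(0,0,-.064)),("b+",(0,.09,-.064)),("b-",(0,-.09,-.064))):
        u=proj(n,t+R@np.array(o)); print(n,nm,((u-b)*k).round())
E
```

```text
[0.4897 0.1793 0.1597] [[ 0.3967  0.9179 -0.0004]
 [ 0.9179 -0.3967 -0.0007]
 [-0.0008 -0.0001 -1.    ]]
scene tcp [274. 141.]
scene f+ [254. 118.]
scene f- [294. 166.]
scene body [267.  67.]
scene b+ [196. -13.]
scene b- [349. 161.]
top tcp [237. 279.]
top f+ [257. 234.]
top f- [217. 325.]
top body [208. 272.]
top b+ [285.  96.]
top b- [128. 452.]
```

Projected fingertips at crop (294,166) and (254,118) match the picture. Next: descend and grip red.

Request:
step_arm(motion=[{"wx":0,"wy":0,"wz":0,"dx":-0.01,"dy":0,"dz":0.4,"claw":34},{"wx":0,"wy":0,"wz":0,"dx":-0.01,"dy":0,"dz":0.8,"claw":34},{"wx":0,"wy":0,"wz":0,"dx":-0.01,"dy":0,"dz":0.8,"claw":34}])

```text
clock: 3.4
tool_pos: [0.4886, 0.178, 0.0945]
eef_rot: [0.835, 0.55, -0.002, 0.0]
contact_force: [-1.3, 0.6, 0.6]
opening: 0.387
finger_force: 0.0
```

Request:
step_arm(motion=[{"wx":0,"wy":0,"wz":0,"dx":0,"dy":0,"dz":0.2,"claw":34},{"wx":0,"wy":0,"wz":0,"dx":0,"dy":0,"dz":0.32,"claw":34},{"wx":0,"wy":0,"wz":0,"dx":0,"dy":0,"dz":0.32,"claw":34}])

```text
clock: 3.7
tool_pos: [0.4897, 0.1788, 0.0706]
eef_rot: [0.835, 0.55, 0.0, 0.0]
contact_force: [-0.0, -0.2, 0.7]
opening: 0.385
finger_force: 0.0
```

Request:
step_arm(force=12, motion=[{"wx":0,"wy":0,"wz":0,"dx":0,"dy":0,"dz":0,"claw":5},{"wx":0,"wy":0,"wz":0,"dx":0,"dy":0,"dz":0,"claw":5},{"wx":0,"wy":0,"wz":0,"dx":0,"dy":0,"dz":0,"claw":5},{"wx":0,"wy":0,"wz":0,"dx":0,"dy":0,"dz":0,"claw":5},{"wx":0,"wy":0,"wz":0,"dx":0,"dy":0,"dz":0,"claw":5}])

```text
clock: 4.2
tool_pos: [0.49, 0.1791, 0.0707]
eef_rot: [0.835, 0.55, 0.001, 0.0]
contact_force: [-0.0, -0.7, 6.7]
opening: 0.177
finger_force: 12.0
```

Request:
step_arm(motion=[{"wx":0,"wy":0,"wz":0,"dx":0,"dy":0,"dz":-0.2,"claw":5},{"wx":0,"wy":0,"wz":0,"dx":0,"dy":0,"dz":-0.5,"claw":5},{"wx":0,"wy":0,"wz":0,"dx":0,"dy":0,"dz":-0.99,"claw":5},{"wx":0,"wy":0,"wz":0,"dx":0,"dy":0,"dz":-0.99,"claw":5}])

```text
clock: 4.6
tool_pos: [0.4915, 0.18, 0.1528]
eef_rot: [0.835, 0.55, 0.004, 0.0]
contact_force: [1.9, 0.3, 0.4]
opening: 0.178
finger_force: 12.0
```

Request:
step_arm(motion=[{"wx":0,"wy":0,"wz":0,"dx":-0.5,"dy":0.19,"dz":-0.63,"claw":5},{"wx":0,"wy":0,"wz":0,"dx":-0.99,"dy":0.38,"dz":-0.63,"claw":5}])

```text
clock: 4.8
tool_pos: [0.4873, 0.1009, 0.2005]
eef_rot: [0.833, 0.553, 0.003, -0.0]
contact_force: [2.0, -1.4, -0.4]
opening: 0.175
finger_force: 12.0
```

Request:
step_arm(motion=[{"wx":0,"wy":0,"wz":0,"dx":-0.99,"dy":0.38,"dz":0,"claw":5},{"wx":0,"wy":0,"wz":0,"dx":-0.99,"dy":0.38,"dz":0,"claw":5}])

```text
clock: 5.0
tool_pos: [0.4818, 0.0092, 0.1984]
eef_rot: [0.836, 0.549, -0.001, 0.001]
contact_force: [0.5, 0.1, -0.5]
opening: 0.175
finger_force: 12.0
```

Request:
step_arm(motion=[{"wx":0,"wy":0,"wz":0,"dx":-0.99,"dy":0.38,"dz":0,"claw":5},{"wx":0,"wy":0,"wz":0,"dx":-0.99,"dy":0.38,"dz":0,"claw":5}])

```text
clock: 5.2
tool_pos: [0.4781, -0.0753, 0.1979]
eef_rot: [0.836, 0.549, -0.001, 0.0]
contact_force: [1.0, 0.8, -0.3]
opening: 0.177
finger_force: 12.0
```

Request:
step_arm(motion=[{"wx":0,"wy":0,"wz":0,"dx":-0.99,"dy":0.38,"dz":0,"claw":5},{"wx":0,"wy":0,"wz":0,"dx":-0.99,"dy":0.38,"dz":0,"claw":5}])

```text
clock: 5.4
tool_pos: [0.4747, -0.16, 0.1978]
eef_rot: [0.836, 0.549, -0.001, -0.0]
contact_force: [0.8, -0.2, -0.6]
opening: 0.171
finger_force: 12.0
```

Request:
step_arm(motion=[{"wx":0,"wy":0,"wz":0,"dx":-0.6,"dy":0.38,"dz":0,"claw":5},{"wx":0,"wy":0,"wz":0,"dx":-0.99,"dy":0.38,"dz":0,"claw":5},{"wx":0,"wy":0,"wz":0,"dx":-0.99,"dy":0.38,"dz":0,"claw":5},{"wx":0,"wy":0,"wz":0,"dx":-0.99,"dy":0.38,"dz":0,"claw":5}])

```text
clock: 5.8
tool_pos: [0.4717, -0.2419, 0.1978]
eef_rot: [0.836, 0.549, -0.0, -0.001]
contact_force: [-0.1, 0.2, -0.9]
opening: 0.175
finger_force: 12.0
```

```bash
python3 - <<'E'
from h import *
t,R=axes(); print(t,"units to red seat",R.T@(np.array([.4713,-.2505,.0867])-t)/.08)
ims=[]
for n,(x0,y0,x1,y1) in(("scene",(240,70,390,220)),("top",(300,140,400,240))):
    p,d=viewer.snapshot(n); ims.append(cv2.resize(p[y0:y1,x0:x1],(400,400),interpolation=2))
cv2.imwrite("pics/d.png",np.hstack(ims)[:,:,::-1])
for z in(0,-.067): print([proj(n,t+R@np.array([0,0,-z])) for n in("scene","top")])
E
```

```text
[ 0.4717 -0.2419  0.1978] units to red seat [-0.1012  0.04    1.3888]
[array([333.442 ,  95.2388]), array([384.0145, 206.1076])]
[array([329.9085, 121.2179]), array([372.4524, 207.1636])]
```

View pics/d.png

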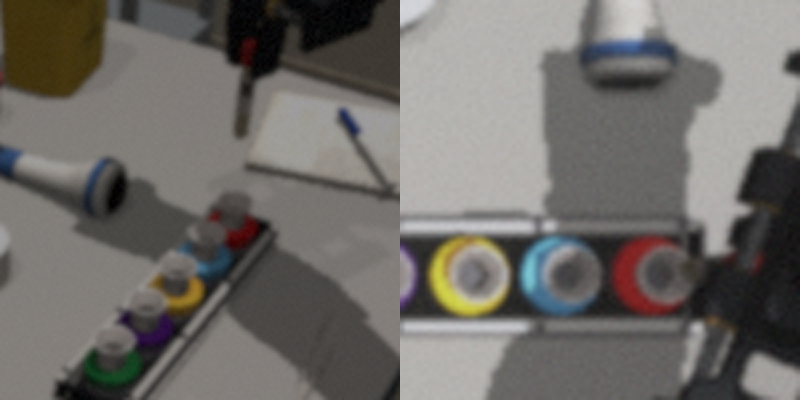

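The tube hangs straight: its bottom is at scene crop (241,135) and top crop (690,270), as predicted. I'll lower it into the red carrier.

Request:
step_arm(motion=[{"wx":0,"wy":0,"wz":0,"dx":-0.1,"dy":0.04,"dz":0.3,"claw":5},{"wx":0,"wy":0,"wz":0,"dx":-0.1,"dy":0.04,"dz":0.6,"claw":5},{"wx":0,"wy":0,"wz":0,"dx":-0.1,"dy":0.04,"dz":0.8,"claw":5},{"wx":0,"wy":0,"wz":0,"dx":-0.1,"dy":0.04,"dz":0.8,"claw":5}])

```text
clock: 6.3
tool_pos: [0.4716, -0.2475, 0.1329]
eef_rot: [0.834, 0.552, -0.001, -0.002]
contact_force: [0.5, -0.3, 0.1]
opening: 0.175
finger_force: 12.0
```

Request:
step_arm(motion=[{"wx":0,"wy":0,"wz":0,"dx":0,"dy":0,"dz":0.1,"claw":5},{"wx":0,"wy":0,"wz":0,"dx":0,"dy":0,"dz":0.2,"claw":5},{"wx":0,"wy":0,"wz":0,"dx":0,"dy":0,"dz":0.3,"claw":5},{"wx":0,"wy":0,"wz":0,"dx":0,"dy":0,"dz":0.4,"claw":5},{"wx":0,"wy":0,"wz":0,"dx":0,"dy":0,"dz":0.5,"claw":5},{"wx":0,"wy":0,"wz":0,"dx":0,"dy":0,"dz":0.56,"claw":5},{"wx":0,"wy":0,"wz":0,"dx":0,"dy":0,"dz":0.56,"claw":5}])

```text
clock: 7.0
tool_pos: [0.472, -0.2497, 0.0891]
eef_rot: [0.835, 0.55, -0.0, -0.001]
contact_force: [0.4, 0.8, -0.9]
opening: 0.175
finger_force: 12.0
```

Request:
step_arm(motion=[{"wx":0,"wy":0,"wz":0,"dx":0,"dy":0,"dz":0.01,"claw":5},{"wx":0,"wy":0,"wz":0,"dx":0,"dy":0,"dz":0.02,"claw":5},{"wx":0,"wy":0,"wz":0,"dx":0,"dy":0,"dz":0.03,"claw":5},{"wx":0,"wy":0,"wz":0,"dx":0,"dy":0,"dz":0.035,"claw":5},{"wx":0,"wy":0,"wz":0,"dx":0,"dy":0,"dz":0.035,"claw":5}])

```text
clock: 7.5
tool_pos: [0.4725, -0.2499, 0.0871]
eef_rot: [0.835, 0.55, 0.0, 0.0]
contact_force: [0.7, -0.0, -0.4]
opening: 0.173
finger_force: 12.0
```

Request:
step_arm(motion=[{"wx":0,"wy":0,"wz":0,"dx":0,"dy":0,"dz":0.01,"claw":5},{"wx":0,"wy":0,"wz":0,"dx":0,"dy":0,"dz":0.02,"claw":5},{"wx":0,"wy":0,"wz":0,"dx":0,"dy":0,"dz":0.02,"claw":5}])

```text
clock: 7.8
tool_pos: [0.4733, -0.2501, 0.0866]
eef_rot: [0.835, 0.55, 0.001, 0.001]
contact_force: [-1.3, -1.2, 10.5]
opening: 0.171
finger_force: 12.0
```

Request:
step_arm(motion=[{"wx":0,"wy":0,"wz":0,"dx":0,"dy":0,"dz":0.01,"claw":5},{"wx":0,"wy":0,"wz":0,"dx":0,"dy":0,"dz":0.02,"claw":5},{"wx":0,"wy":0,"wz":0,"dx":0,"dy":0,"dz":0.02,"claw":5}])

```text
clock: 8.1
tool_pos: [0.4747, -0.2505, 0.0861]
eef_rot: [0.835, 0.55, 0.001, 0.002]
contact_force: [-0.5, 0.6, 17.2]
opening: 0.177
finger_force: 11.9
```

Request:
step_arm(motion=[{"wx":0,"wy":0,"wz":0,"dx":0,"dy":0,"dz":-0.03,"claw":5},{"wx":0,"wy":0,"wz":0,"dx":0,"dy":0,"dz":-0.03,"claw":34},{"wx":0,"wy":0,"wz":0,"dx":0,"dy":0,"dz":-0.03,"claw":34},{"wx":0,"wy":0,"wz":0,"dx":0,"dy":0,"dz":-0.03,"claw":34},{"wx":0,"wy":0,"wz":0,"dx":0,"dy":0,"dz":-0.03,"claw":34}])

```text
clock: 8.6
tool_pos: [0.4723, -0.2498, 0.0859]
eef_rot: [0.835, 0.55, -0.0, -0.0]
contact_force: [-0.3, -0.4, 0.1]
opening: 0.388
finger_force: 0.0
```

Request:
step_arm(motion=[{"wx":0,"wy":0,"wz":0,"dx":0,"dy":0,"dz":-0.2,"claw":34},{"wx":0,"wy":0,"wz":0,"dx":0,"dy":0,"dz":-0.5,"claw":34},{"wx":0,"wy":0,"wz":0,"dx":0,"dy":0,"dz":-0.99,"claw":34},{"wx":0,"wy":0,"wz":0,"dx":0,"dy":0,"dz":-0.99,"claw":34}])

```text
clock: 9.0
tool_pos: [0.4751, -0.2506, 0.1692]
eef_rot: [0.835, 0.55, 0.002, 0.003]
contact_force: [0.7, -0.3, -0.3]
opening: 0.384
finger_force: 0.0
```

Request:
step_arm(motion=[{"wx":0,"wy":0,"wz":0,"dx":0.92,"dy":-0.23,"dz":0,"claw":34},{"wx":0,"wy":0,"wz":0,"dx":0.92,"dy":-0.23,"dz":0,"claw":34}])

```text
clock: 9.2
tool_pos: [0.4851, -0.1723, 0.1654]
eef_rot: [0.835, 0.55, 0.001, -0.0]
contact_force: [-0.0, 0.2, 0.2]
opening: 0.384
finger_force: 0.0
```

Request:
step_arm(motion=[{"wx":0,"wy":0,"wz":0,"dx":0.92,"dy":-0.23,"dz":0,"claw":34},{"wx":0,"wy":0,"wz":0,"dx":0.92,"dy":-0.23,"dz":0,"claw":34}])

```text
clock: 9.4
tool_pos: [0.4972, -0.0958, 0.1651]
eef_rot: [0.834, 0.552, 0.001, -0.001]
contact_force: [-0.5, 0.6, 0.6]
opening: 0.386
finger_force: 0.0
```

Request:
step_arm(motion=[{"wx":0,"wy":0,"wz":0,"dx":0.92,"dy":-0.23,"dz":0,"claw":34},{"wx":0,"wy":0,"wz":0,"dx":0.92,"dy":-0.23,"dz":0,"claw":34}])

```text
clock: 9.6
tool_pos: [0.5093, -0.0207, 0.1651]
eef_rot: [0.834, 0.552, 0.001, -0.001]
contact_force: [0.0, -1.0, -0.2]
opening: 0.384
finger_force: 0.0
```

Request:
step_arm(motion=[{"wx":0,"wy":0,"wz":0,"dx":0.92,"dy":-0.23,"dz":0,"claw":34},{"wx":0,"wy":0,"wz":0,"dx":0.92,"dy":-0.23,"dz":0,"claw":34}])

```text
clock: 9.8
tool_pos: [0.5213, 0.0545, 0.165]
eef_rot: [0.834, 0.552, 0.001, -0.001]
contact_force: [-0.1, 0.8, -0.5]
opening: 0.384
finger_force: 0.0
```

Request:
step_arm(motion=[{"wx":0,"wy":0,"wz":0,"dx":0.92,"dy":-0.23,"dz":0,"claw":34},{"wx":0,"wy":0,"wz":0,"dx":0.92,"dy":-0.23,"dz":0,"claw":34}])

```text
clock: 10.0
tool_pos: [0.5332, 0.1295, 0.165]
eef_rot: [0.834, 0.552, 0.001, -0.001]
contact_force: [-0.3, 0.1, 0.1]
opening: 0.387
finger_force: 0.0
```

Request:
step_arm(motion=[{"wx":0,"wy":0,"wz":0,"dx":0.6,"dy":-0.23,"dz":0,"claw":34},{"wx":0,"wy":0,"wz":0,"dx":0.92,"dy":-0.23,"dz":0,"claw":34},{"wx":0,"wy":0,"wz":0,"dx":0.92,"dy":-0.23,"dz":0,"claw":34},{"wx":0,"wy":0,"wz":0,"dx":0.92,"dy":-0.23,"dz":0,"claw":34}])

```text
clock: 10.4
tool_pos: [0.5449, 0.1992, 0.1646]
eef_rot: [0.835, 0.55, -0.001, 0.0]
contact_force: [-0.1, -0.8, 0.1]
opening: 0.388
finger_force: 0.0
```

```bash
cat >> h.py <<'E'
TUBE=dict(purple=(.5729,.2601),yellow=(.5154,.2381),green=(.5471,.2005),red=(.4897,.1784))
SEAT=dict(green=(.4733,-.0345),purple=(.4728,-.0885),yellow=(.4723,-.1425),red=(.4713,-.2505))
def to(xy,z):
    t,R=axes(); return t,R[:2,:2].ravel(),R.T@(np.array([*xy,z])-t)/.08
E
python3 - <<'E'
from h import *
print(to(TUBE["green"],.073))
p,d=viewer.snapshot("scene"); cv2.imwrite("pics/e.png",p[:,:,::-1]); 
p,d=viewer.snapshot("top")
for c,st in blobs(p,"red",(345,185,390,230)): print(c,st,onz("top",*c,.108))
print(proj("top",(.4713,-.2505,.108)))
E
```

```text
(array([0.5449, 0.1992, 0.1646]), array([ 0.394 ,  0.9191,  0.9191, -0.394 ]), array([0.0274, 0.0197, 1.1445]))
[358.9353 208.6706] [  7  14  19  20 170] [ 0.4692 -0.2201  0.108 ]
[371.9423 207.7308] [23 19  8  9 52] [ 0.471  -0.2483  0.108 ]
[372.9781 207.5886]
```

View pics/e.png

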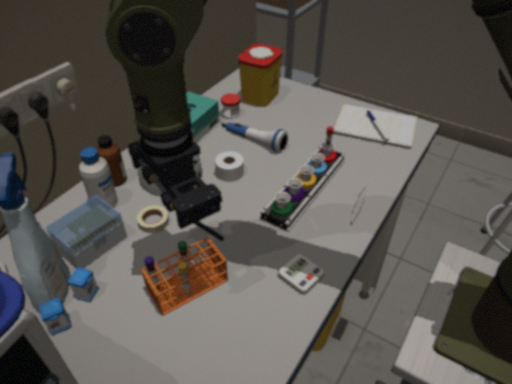

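The red tube stands in its carrier, cap at (330,130). Green is next.

Request:
step_arm(motion=[{"wx":0,"wy":0,"wz":0,"dx":0.03,"dy":0.02,"dz":0.4,"claw":34},{"wx":0,"wy":0,"wz":0,"dx":0.03,"dy":0.02,"dz":0.82,"claw":34},{"wx":0,"wy":0,"wz":0,"dx":0.03,"dy":0.02,"dz":0.82,"claw":34}])

```text
clock: 10.8
tool_pos: [0.545, 0.1976, 0.0963]
eef_rot: [0.836, 0.549, -0.005, 0.0]
contact_force: [0.1, -0.5, 0.4]
opening: 0.384
finger_force: 0.0
```

Request:
step_arm(motion=[{"wx":0,"wy":0,"wz":0,"dx":0,"dy":0,"dz":0.2,"claw":34},{"wx":0,"wy":0,"wz":0,"dx":0,"dy":0,"dz":0.32,"claw":34},{"wx":0,"wy":0,"wz":0,"dx":0,"dy":0,"dz":0.32,"claw":34}])

```text
clock: 11.1
tool_pos: [0.5474, 0.1999, 0.0741]
eef_rot: [0.835, 0.55, -0.001, 0.0]
contact_force: [-0.1, -0.6, -0.2]
opening: 0.383
finger_force: 0.0
```

Request:
step_arm(force=12, motion=[{"wx":0,"wy":0,"wz":0,"dx":0,"dy":0,"dz":0,"claw":5},{"wx":0,"wy":0,"wz":0,"dx":0,"dy":0,"dz":0,"claw":5},{"wx":0,"wy":0,"wz":0,"dx":0,"dy":0,"dz":0,"claw":5},{"wx":0,"wy":0,"wz":0,"dx":0,"dy":0,"dz":0,"claw":5},{"wx":0,"wy":0,"wz":0,"dx":0,"dy":0,"dz":0,"claw":5}])

```text
clock: 11.6
tool_pos: [0.5484, 0.2013, 0.075]
eef_rot: [0.835, 0.55, 0.001, 0.0]
contact_force: [0.2, -0.2, 6.6]
opening: 0.174
finger_force: 12.0
```

Request:
step_arm(motion=[{"wx":0,"wy":0,"wz":0,"dx":0,"dy":0,"dz":-0.2,"claw":5},{"wx":0,"wy":0,"wz":0,"dx":0,"dy":0,"dz":-0.5,"claw":5},{"wx":0,"wy":0,"wz":0,"dx":0,"dy":0,"dz":-0.99,"claw":5},{"wx":0,"wy":0,"wz":0,"dx":0,"dy":0,"dz":-0.99,"claw":5}])

```text
clock: 12.0
tool_pos: [0.5505, 0.2025, 0.1577]
eef_rot: [0.835, 0.55, 0.004, 0.0]
contact_force: [1.0, -0.2, 0.1]
opening: 0.173
finger_force: 12.0
```

Request:
step_arm(motion=[{"wx":0,"wy":0,"wz":0,"dx":-0.5,"dy":0.05,"dz":-0.6,"claw":5},{"wx":0,"wy":0,"wz":0,"dx":-0.99,"dy":0.1,"dz":-0.6,"claw":5}])

```text
clock: 12.2
tool_pos: [0.5255, 0.1282, 0.2035]
eef_rot: [0.834, 0.552, 0.003, -0.0]
contact_force: [1.4, -1.6, -0.1]
opening: 0.172
finger_force: 12.0
```

Request:
step_arm(motion=[{"wx":0,"wy":0,"wz":0,"dx":-0.99,"dy":0.1,"dz":0,"claw":5},{"wx":0,"wy":0,"wz":0,"dx":-0.99,"dy":0.1,"dz":0,"claw":5}])

```text
clock: 12.4
tool_pos: [0.4981, 0.0447, 0.2012]
eef_rot: [0.836, 0.549, -0.002, 0.001]
contact_force: [0.9, -0.5, -0.2]
opening: 0.174
finger_force: 12.0
```

Request:
step_arm(motion=[{"wx":0,"wy":0,"wz":0,"dx":-0.6,"dy":0.1,"dz":0,"claw":5},{"wx":0,"wy":0,"wz":0,"dx":-0.99,"dy":0.1,"dz":0,"claw":5},{"wx":0,"wy":0,"wz":0,"dx":-0.99,"dy":0.1,"dz":0,"claw":5},{"wx":0,"wy":0,"wz":0,"dx":-0.99,"dy":0.1,"dz":0,"claw":5}])

```text
clock: 12.8
tool_pos: [0.4759, -0.027, 0.2012]
eef_rot: [0.836, 0.549, -0.0, -0.0]
contact_force: [-0.4, 1.1, 0.4]
opening: 0.174
finger_force: 12.0
```

```bash
python3 - <<'E'
from h import *
r=to(SEAT["green"],.091);print(r)
t=r[0]; b=t-[0,0,.071]
ims=[]
for n,(w,h) in(("scene",(100,100)),("top",(100,100))):
    u=proj(n,b); x0,y0=int(u[0])-50,int(u[1])-50; print(n,(u-[x0,y0])*4+2)
    p,d=viewer.snapshot(n); ims.append(cv2.resize(p[y0:y0+h,x0:x0+w],(400,400),interpolation=2))
cv2.imwrite("pics/f.png",np.hstack(ims)[:,:,::-1])
E
```

```text
(array([ 0.4759, -0.027 ,  0.2012]), array([ 0.3961,  0.9182,  0.9182, -0.3961]), array([-0.0987,  0.0078,  1.377 ]))
scene [202.1584 202.6122]
top [202.8681 202.4086]
```

View pics/f.png

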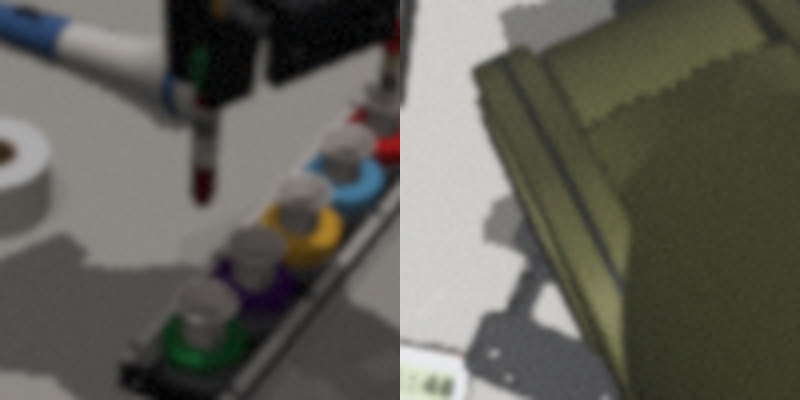

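The tube bottom is at crop (203,203), as predicted. I'll insert it into the green carrier.

Request:
step_arm(motion=[{"wx":0,"wy":0,"wz":0,"dx":-0.1,"dy":0.01,"dz":0.3,"claw":5},{"wx":0,"wy":0,"wz":0,"dx":-0.1,"dy":0.01,"dz":0.6,"claw":5},{"wx":0,"wy":0,"wz":0,"dx":-0.1,"dy":0.01,"dz":0.8,"claw":5},{"wx":0,"wy":0,"wz":0,"dx":-0.1,"dy":0.01,"dz":0.8,"claw":5}])

```text
clock: 13.3
tool_pos: [0.473, -0.0326, 0.1358]
eef_rot: [0.834, 0.551, -0.001, -0.001]
contact_force: [0.9, -0.2, 0.2]
opening: 0.176
finger_force: 12.0
```

Request:
step_arm(motion=[{"wx":0,"wy":0,"wz":0,"dx":0,"dy":0,"dz":0.1,"claw":5},{"wx":0,"wy":0,"wz":0,"dx":0,"dy":0,"dz":0.2,"claw":5},{"wx":0,"wy":0,"wz":0,"dx":0,"dy":0,"dz":0.3,"claw":5},{"wx":0,"wy":0,"wz":0,"dx":0,"dy":0,"dz":0.4,"claw":5},{"wx":0,"wy":0,"wz":0,"dx":0,"dy":0,"dz":0.5,"claw":5},{"wx":0,"wy":0,"wz":0,"dx":0,"dy":0,"dz":0.55,"claw":5},{"wx":0,"wy":0,"wz":0,"dx":0,"dy":0,"dz":0.55,"claw":5}])

```text
clock: 14.0
tool_pos: [0.4733, -0.0344, 0.0928]
eef_rot: [0.835, 0.55, -0.001, -0.0]
contact_force: [0.2, -0.5, 0.6]
opening: 0.175
finger_force: 12.0
```

Request:
step_arm(motion=[{"wx":0,"wy":0,"wz":0,"dx":0,"dy":0,"dz":0.01,"claw":5},{"wx":0,"wy":0,"wz":0,"dx":0,"dy":0,"dz":0.02,"claw":5},{"wx":0,"wy":0,"wz":0,"dx":0,"dy":0,"dz":0.03,"claw":5},{"wx":0,"wy":0,"wz":0,"dx":0,"dy":0,"dz":0.03,"claw":5}])

```text
clock: 14.4
tool_pos: [0.4737, -0.0345, 0.0911]
eef_rot: [0.835, 0.55, 0.0, 0.0]
contact_force: [-0.2, -0.3, -0.5]
opening: 0.173
finger_force: 12.0
```

Request:
step_arm(motion=[{"wx":0,"wy":0,"wz":0,"dx":0,"dy":0,"dz":0.01,"claw":5},{"wx":0,"wy":0,"wz":0,"dx":0,"dy":0,"dz":0.02,"claw":5},{"wx":0,"wy":0,"wz":0,"dx":0,"dy":0,"dz":0.025,"claw":5},{"wx":0,"wy":0,"wz":0,"dx":0,"dy":0,"dz":0.025,"claw":5}])

```text
clock: 14.8
tool_pos: [0.4749, -0.0343, 0.0907]
eef_rot: [0.835, 0.55, 0.001, 0.001]
contact_force: [-0.6, 0.4, 17.4]
opening: 0.175
finger_force: 12.0
```

Request:
step_arm(motion=[{"wx":0,"wy":0,"wz":0,"dx":0,"dy":0,"dz":-0.02,"claw":5},{"wx":0,"wy":0,"wz":0,"dx":0,"dy":0,"dz":-0.02,"claw":34},{"wx":0,"wy":0,"wz":0,"dx":0,"dy":0,"dz":-0.02,"claw":34},{"wx":0,"wy":0,"wz":0,"dx":0,"dy":0,"dz":-0.02,"claw":34},{"wx":0,"wy":0,"wz":0,"dx":0,"dy":0,"dz":-0.02,"claw":34}])

```text
clock: 15.3
tool_pos: [0.4735, -0.0345, 0.0904]
eef_rot: [0.835, 0.55, -0.0, -0.0]
contact_force: [-0.1, -0.8, 0.5]
opening: 0.383
finger_force: 0.0
```

Request:
step_arm(motion=[{"wx":0,"wy":0,"wz":0,"dx":0,"dy":0,"dz":-0.2,"claw":34},{"wx":0,"wy":0,"wz":0,"dx":0,"dy":0,"dz":-0.5,"claw":34},{"wx":0,"wy":0,"wz":0,"dx":0,"dy":0,"dz":-0.99,"claw":34},{"wx":0,"wy":0,"wz":0,"dx":0,"dy":0,"dz":-0.99,"claw":34}])

```text
clock: 15.7
tool_pos: [0.476, -0.0343, 0.1731]
eef_rot: [0.835, 0.55, 0.003, 0.002]
contact_force: [1.6, -0.3, 0.1]
opening: 0.39
finger_force: 0.0
```

Request:
step_arm(motion=[{"wx":0,"wy":0,"wz":0,"dx":0.83,"dy":-0.22,"dz":0,"claw":34},{"wx":0,"wy":0,"wz":0,"dx":0.83,"dy":-0.22,"dz":0,"claw":34}])

```text
clock: 15.9
tool_pos: [0.4845, 0.0371, 0.1698]
eef_rot: [0.835, 0.551, 0.002, -0.001]
contact_force: [0.2, 0.2, -0.6]
opening: 0.389
finger_force: 0.0
```

Request:
step_arm(motion=[{"wx":0,"wy":0,"wz":0,"dx":0.83,"dy":-0.22,"dz":0,"claw":34},{"wx":0,"wy":0,"wz":0,"dx":0.83,"dy":-0.22,"dz":0,"claw":34}])

```text
clock: 16.1
tool_pos: [0.4941, 0.1068, 0.1694]
eef_rot: [0.834, 0.552, 0.001, -0.001]
contact_force: [-0.0, 0.0, -0.5]
opening: 0.386
finger_force: 0.0
```

Request:
step_arm(motion=[{"wx":0,"wy":0,"wz":0,"dx":0.83,"dy":-0.22,"dz":0,"claw":34},{"wx":0,"wy":0,"wz":0,"dx":0.83,"dy":-0.22,"dz":0,"claw":34}])

```text
clock: 16.3
tool_pos: [0.5038, 0.175, 0.1693]
eef_rot: [0.834, 0.552, 0.001, -0.001]
contact_force: [-0.6, 1.3, -1.1]
opening: 0.384
finger_force: 0.0
```

Request:
step_arm(motion=[{"wx":0,"wy":0,"wz":0,"dx":0.6,"dy":-0.22,"dz":0,"claw":34},{"wx":0,"wy":0,"wz":0,"dx":0.83,"dy":-0.22,"dz":0,"claw":34},{"wx":0,"wy":0,"wz":0,"dx":0.83,"dy":-0.22,"dz":0,"claw":34},{"wx":0,"wy":0,"wz":0,"dx":0.83,"dy":-0.22,"dz":0,"claw":34}])

```text
clock: 16.7
tool_pos: [0.5132, 0.2364, 0.1688]
eef_rot: [0.835, 0.55, -0.001, 0.0]
contact_force: [-0.2, -0.7, -0.5]
opening: 0.386
finger_force: 0.0
```

```bash
python3 - <<'E'
from h import *
print(to(TUBE["yellow"],.073))
p,d=viewer.snapshot("scene")
for col in("yellow","purple"):
  for c,st in blobs(p,col,(135,230,235,310)): print(col,c,st)
for c,st in blobs(p,"green",(255,135,350,225)): print("green",c,st)
print("green cap expected",proj("scene",(*SEAT["green"],.1)))
E
```

```text
(array([0.5132, 0.2364, 0.1688]), array([ 0.3948,  0.9188,  0.9188, -0.3948]), array([0.0337, 0.0168, 1.1973]))
purple [148.1875 259.9688] [10 27  7  8 32]
green [283.1724 180.8966] [26 43  5  8 29]
green [282.5528 208.8385] [ 17  67  22  14 161]
green cap expected [283.3697 181.885 ]
```

Request:
step_arm(motion=[{"wx":0,"wy":0,"wz":0,"dx":0.03,"dy":0.02,"dz":0.4,"claw":34},{"wx":0,"wy":0,"wz":0,"dx":0.03,"dy":0.02,"dz":0.86,"claw":34},{"wx":0,"wy":0,"wz":0,"dx":0.03,"dy":0.02,"dz":0.86,"claw":34}])

```text
clock: 17.05
tool_pos: [0.5134, 0.2349, 0.0972]
eef_rot: [0.836, 0.549, -0.005, 0.0]
contact_force: [-0.6, -0.5, 0.2]
opening: 0.384
finger_force: 0.0
```

Request:
step_arm(motion=[{"wx":0,"wy":0,"wz":0,"dx":0,"dy":0,"dz":0.2,"claw":34},{"wx":0,"wy":0,"wz":0,"dx":0,"dy":0,"dz":0.33,"claw":34},{"wx":0,"wy":0,"wz":0,"dx":0,"dy":0,"dz":0.33,"claw":34}])

```text
clock: 17.35
tool_pos: [0.5159, 0.2377, 0.0744]
eef_rot: [0.835, 0.55, -0.001, 0.0]
contact_force: [0.5, 0.3, -0.0]
opening: 0.385
finger_force: 0.0
```

Request:
step_arm(force=12, motion=[{"wx":0,"wy":0,"wz":0,"dx":0,"dy":0,"dz":0,"claw":5},{"wx":0,"wy":0,"wz":0,"dx":0,"dy":0,"dz":0,"claw":5},{"wx":0,"wy":0,"wz":0,"dx":0,"dy":0,"dz":0,"claw":5},{"wx":0,"wy":0,"wz":0,"dx":0,"dy":0,"dz":0,"claw":5},{"wx":0,"wy":0,"wz":0,"dx":0,"dy":0,"dz":0,"claw":5}])

```text
clock: 17.85
tool_pos: [0.5169, 0.2393, 0.0754]
eef_rot: [0.835, 0.55, 0.001, 0.0]
contact_force: [0.0, -1.3, 6.0]
opening: 0.176
finger_force: 12.0
```

Request:
step_arm(motion=[{"wx":0,"wy":0,"wz":0,"dx":0,"dy":0,"dz":-0.2,"claw":5},{"wx":0,"wy":0,"wz":0,"dx":0,"dy":0,"dz":-0.5,"claw":5},{"wx":0,"wy":0,"wz":0,"dx":0,"dy":0,"dz":-0.99,"claw":5},{"wx":0,"wy":0,"wz":0,"dx":0,"dy":0,"dz":-0.99,"claw":5}])

```text
clock: 18.25
tool_pos: [0.5187, 0.2406, 0.158]
eef_rot: [0.835, 0.55, 0.004, 0.0]
contact_force: [0.2, 0.1, -0.2]
opening: 0.177
finger_force: 12.0
```

Request:
step_arm(motion=[{"wx":0,"wy":0,"wz":0,"dx":-0.46,"dy":0.14,"dz":-0.63,"claw":5},{"wx":0,"wy":0,"wz":0,"dx":-0.92,"dy":0.28,"dz":-0.63,"claw":5}])

```text
clock: 18.45
tool_pos: [0.509, 0.166, 0.2064]
eef_rot: [0.834, 0.552, 0.003, -0.001]
contact_force: [1.3, -0.6, -0.6]
opening: 0.171
finger_force: 12.0
```

Request:
step_arm(motion=[{"wx":0,"wy":0,"wz":0,"dx":-0.92,"dy":0.28,"dz":0,"claw":5},{"wx":0,"wy":0,"wz":0,"dx":-0.92,"dy":0.28,"dz":0,"claw":5}])

```text
clock: 18.65
tool_pos: [0.4982, 0.081, 0.204]
eef_rot: [0.836, 0.548, -0.002, 0.001]
contact_force: [0.4, 0.2, -0.8]
opening: 0.173
finger_force: 12.0
```

Request:
step_arm(motion=[{"wx":0,"wy":0,"wz":0,"dx":-0.92,"dy":0.28,"dz":0,"claw":5},{"wx":0,"wy":0,"wz":0,"dx":-0.92,"dy":0.28,"dz":0,"claw":5}])

```text
clock: 18.85
tool_pos: [0.4893, 0.0051, 0.2036]
eef_rot: [0.836, 0.548, -0.002, 0.0]
contact_force: [0.8, -0.1, 0.2]
opening: 0.175
finger_force: 12.0
```

Request:
step_arm(motion=[{"wx":0,"wy":0,"wz":0,"dx":-0.92,"dy":0.28,"dz":0,"claw":5},{"wx":0,"wy":0,"wz":0,"dx":-0.92,"dy":0.28,"dz":0,"claw":5}])

```text
clock: 19.05
tool_pos: [0.4808, -0.0711, 0.2035]
eef_rot: [0.836, 0.548, -0.002, 0.0]
contact_force: [1.3, 0.6, -0.5]
opening: 0.177
finger_force: 12.0
```

Request:
step_arm(motion=[{"wx":0,"wy":0,"wz":0,"dx":-0.6,"dy":0.28,"dz":0,"claw":5},{"wx":0,"wy":0,"wz":0,"dx":-0.92,"dy":0.28,"dz":0,"claw":5},{"wx":0,"wy":0,"wz":0,"dx":-0.92,"dy":0.28,"dz":0,"claw":5},{"wx":0,"wy":0,"wz":0,"dx":-0.92,"dy":0.28,"dz":0,"claw":5}])

```text
clock: 19.45
tool_pos: [0.4734, -0.1435, 0.2038]
eef_rot: [0.836, 0.549, -0.0, -0.0]
contact_force: [0.2, 0.6, 0.5]
opening: 0.181
finger_force: 12.0
```

```bash
python3 - <<'E'
from h import *
r=to(SEAT["yellow"],.090);print(r)
t=r[0]; b=t-[0,0,.070]
ims=[]
for n,(w,h) in(("scene",(100,100)),("top",(100,100))):
    u=proj(n,b); x0,y0=int(u[0])-50,int(u[1])-50; print(n,(u-[x0,y0])*4+2)
    p,d=viewer.snapshot(n); ims.append(cv2.resize(p[y0:y0+h,x0:x0+w],(400,400),interpolation=2))
cv2.imwrite("pics/g.png",np.hstack(ims)[:,:,::-1])
E
```

```text
(array([ 0.4734, -0.1435,  0.2038]), array([ 0.3962,  0.9182,  0.9182, -0.3962]), array([ 0.0064, -0.0162,  1.4226]))
scene [203.6342 204.4063]
top [205.7914 204.9361]
```

View pics/g.png

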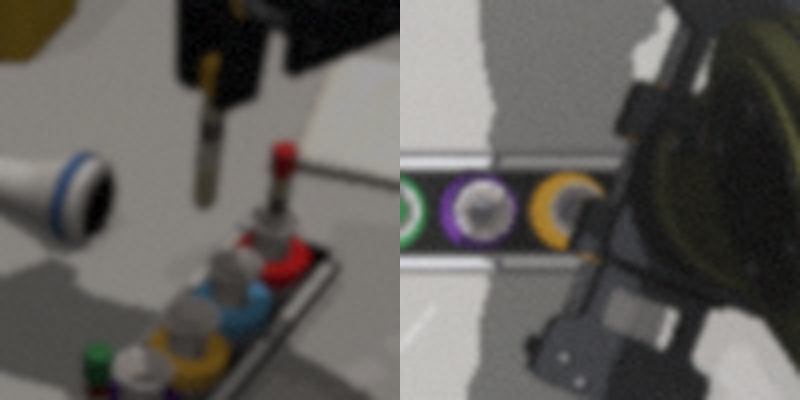

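The yellow tube's bottom is at crop (205,205), as predicted; red and green stand in their carriers. I'll insert yellow.

Request:
step_arm(motion=[{"wx":0,"wy":0,"wz":0,"dx":0.01,"dy":-0.02,"dz":0.3,"claw":5},{"wx":0,"wy":0,"wz":0,"dx":0.01,"dy":-0.02,"dz":0.6,"claw":5},{"wx":0,"wy":0,"wz":0,"dx":0.01,"dy":-0.02,"dz":0.83,"claw":5},{"wx":0,"wy":0,"wz":0,"dx":0.01,"dy":-0.02,"dz":0.83,"claw":5}])

```text
clock: 19.95
tool_pos: [0.4718, -0.1399, 0.1361]
eef_rot: [0.834, 0.552, -0.001, -0.002]
contact_force: [-0.5, 0.4, 0.8]
opening: 0.177
finger_force: 12.0
```

Request:
step_arm(motion=[{"wx":0,"wy":0,"wz":0,"dx":0,"dy":0,"dz":0.1,"claw":5},{"wx":0,"wy":0,"wz":0,"dx":0,"dy":0,"dz":0.2,"claw":5},{"wx":0,"wy":0,"wz":0,"dx":0,"dy":0,"dz":0.3,"claw":5},{"wx":0,"wy":0,"wz":0,"dx":0,"dy":0,"dz":0.4,"claw":5},{"wx":0,"wy":0,"wz":0,"dx":0,"dy":0,"dz":0.5,"claw":5},{"wx":0,"wy":0,"wz":0,"dx":0,"dy":0,"dz":0.55,"claw":5},{"wx":0,"wy":0,"wz":0,"dx":0,"dy":0,"dz":0.55,"claw":5}])

```text
clock: 20.65
tool_pos: [0.4723, -0.1419, 0.0932]
eef_rot: [0.835, 0.55, -0.0, -0.0]
contact_force: [-0.0, -0.3, -0.3]
opening: 0.179
finger_force: 12.0
```

Request:
step_arm(motion=[{"wx":0,"wy":0,"wz":0,"dx":0,"dy":0,"dz":0.01,"claw":5},{"wx":0,"wy":0,"wz":0,"dx":0,"dy":0,"dz":0.02,"claw":5},{"wx":0,"wy":0,"wz":0,"dx":0,"dy":0,"dz":0.03,"claw":5},{"wx":0,"wy":0,"wz":0,"dx":0,"dy":0,"dz":0.03,"claw":5}])

```text
clock: 21.05
tool_pos: [0.4727, -0.1421, 0.0915]
eef_rot: [0.835, 0.55, 0.0, 0.0]
contact_force: [-0.7, -0.3, 0.4]
opening: 0.174
finger_force: 12.0
```

Request:
step_arm(motion=[{"wx":0,"wy":0,"wz":0,"dx":0,"dy":0,"dz":0.01,"claw":5},{"wx":0,"wy":0,"wz":0,"dx":0,"dy":0,"dz":0.02,"claw":5},{"wx":0,"wy":0,"wz":0,"dx":0,"dy":0,"dz":0.025,"claw":5},{"wx":0,"wy":0,"wz":0,"dx":0,"dy":0,"dz":0.025,"claw":5}])

```text
clock: 21.45
tool_pos: [0.474, -0.1422, 0.0911]
eef_rot: [0.835, 0.55, 0.001, 0.001]
contact_force: [-1.6, -0.2, 16.0]
opening: 0.179
finger_force: 12.0
```

Request:
step_arm(motion=[{"wx":0,"wy":0,"wz":0,"dx":0,"dy":0,"dz":-0.02,"claw":5},{"wx":0,"wy":0,"wz":0,"dx":0,"dy":0,"dz":-0.02,"claw":34},{"wx":0,"wy":0,"wz":0,"dx":0,"dy":0,"dz":-0.02,"claw":34},{"wx":0,"wy":0,"wz":0,"dx":0,"dy":0,"dz":-0.02,"claw":34},{"wx":0,"wy":0,"wz":0,"dx":0,"dy":0,"dz":-0.02,"claw":34}])

```text
clock: 21.95
tool_pos: [0.4725, -0.142, 0.0908]
eef_rot: [0.835, 0.55, -0.0, -0.0]
contact_force: [0.6, 0.2, -0.7]
opening: 0.387
finger_force: 0.0
```

Request:
step_arm(motion=[{"wx":0,"wy":0,"wz":0,"dx":0,"dy":0,"dz":-0.2,"claw":34},{"wx":0,"wy":0,"wz":0,"dx":0,"dy":0,"dz":-0.5,"claw":34},{"wx":0,"wy":0,"wz":0,"dx":0,"dy":0,"dz":-0.99,"claw":34},{"wx":0,"wy":0,"wz":0,"dx":0,"dy":0,"dz":-0.99,"claw":34}])

```text
clock: 22.35
tool_pos: [0.4752, -0.1423, 0.1737]
eef_rot: [0.835, 0.55, 0.003, 0.002]
contact_force: [0.7, 0.1, -0.4]
opening: 0.385
finger_force: 0.0
```

Request:
step_arm(motion=[{"wx":0,"wy":0,"wz":0,"dx":0.85,"dy":-0.14,"dz":0,"claw":34},{"wx":0,"wy":0,"wz":0,"dx":0.85,"dy":-0.14,"dz":0,"claw":34}])

```text
clock: 22.55
tool_pos: [0.4903, -0.0716, 0.1702]
eef_rot: [0.834, 0.551, 0.002, -0.001]
contact_force: [-0.2, 0.4, 0.5]
opening: 0.387
finger_force: 0.0
```

Request:
step_arm(motion=[{"wx":0,"wy":0,"wz":0,"dx":0.85,"dy":-0.14,"dz":0,"claw":34},{"wx":0,"wy":0,"wz":0,"dx":0.85,"dy":-0.14,"dz":0,"claw":34}])

```text
clock: 22.75
tool_pos: [0.5067, -0.0031, 0.1698]
eef_rot: [0.834, 0.552, 0.001, -0.001]
contact_force: [0.2, 0.4, 0.7]
opening: 0.386
finger_force: 0.0
```

Request:
step_arm(motion=[{"wx":0,"wy":0,"wz":0,"dx":0.85,"dy":-0.14,"dz":0,"claw":34},{"wx":0,"wy":0,"wz":0,"dx":0.85,"dy":-0.14,"dz":0,"claw":34}])

```text
clock: 22.95
tool_pos: [0.523, 0.0642, 0.1697]
eef_rot: [0.834, 0.552, 0.001, -0.001]
contact_force: [0.1, 1.1, -0.6]
opening: 0.386
finger_force: 0.0
```

Request:
step_arm(motion=[{"wx":0,"wy":0,"wz":0,"dx":0.85,"dy":-0.14,"dz":0,"claw":34},{"wx":0,"wy":0,"wz":0,"dx":0.85,"dy":-0.14,"dz":0,"claw":34}])

```text
clock: 23.15
tool_pos: [0.5393, 0.1314, 0.1697]
eef_rot: [0.834, 0.552, 0.001, -0.001]
contact_force: [-0.7, 0.2, 0.2]
opening: 0.385
finger_force: 0.0
```

Request:
step_arm(motion=[{"wx":0,"wy":0,"wz":0,"dx":0.85,"dy":-0.14,"dz":0,"claw":34},{"wx":0,"wy":0,"wz":0,"dx":0.85,"dy":-0.14,"dz":0,"claw":34}])

```text
clock: 23.35
tool_pos: [0.5554, 0.1983, 0.1695]
eef_rot: [0.834, 0.552, 0.001, -0.001]
contact_force: [-1.1, 0.5, -0.3]
opening: 0.389
finger_force: 0.0
```

Request:
step_arm(motion=[{"wx":0,"wy":0,"wz":0,"dx":0.6,"dy":-0.14,"dz":0,"claw":34},{"wx":0,"wy":0,"wz":0,"dx":0.85,"dy":-0.14,"dz":0,"claw":34},{"wx":0,"wy":0,"wz":0,"dx":0.85,"dy":-0.14,"dz":0,"claw":34},{"wx":0,"wy":0,"wz":0,"dx":0.85,"dy":-0.14,"dz":0,"claw":34}])

```text
clock: 23.75
tool_pos: [0.5714, 0.2583, 0.169]
eef_rot: [0.835, 0.55, -0.001, 0.001]
contact_force: [0.7, 0.1, -0.4]
opening: 0.384
finger_force: 0.0
```

```bash
python3 - <<'E'
from h import *
print(to(TUBE["purple"],.073))
p,d=viewer.snapshot("scene")
for c,st in blobs(p,"purple",(135,230,235,310)): print("purple",c,st)
for c,st in blobs(p,"yellow",(255,135,350,225)): print("yellow",c,st)
print("yellow cap expected",proj("scene",(*SEAT["yellow"],.1)))
E
```

```text
(array([0.5714, 0.2583, 0.169 ]), array([ 0.3947,  0.9188,  0.9188, -0.3947]), array([0.0307, 0.0086, 1.2001]))
purple [148.3125 259.6562] [10 27  8  6 32]
yellow [308.375 152.   ] [52 16  4  3  8]
yellow [309.3514 182.5405] [49 44 13  7 37]
yellow cap expected [308.3237 154.5173]
```

Request:
step_arm(motion=[{"wx":0,"wy":0,"wz":0,"dx":0.03,"dy":0.01,"dz":0.4,"claw":34},{"wx":0,"wy":0,"wz":0,"dx":0.03,"dy":0.01,"dz":0.86,"claw":34},{"wx":0,"wy":0,"wz":0,"dx":0.03,"dy":0.01,"dz":0.86,"claw":34}])

```text
clock: 24.1
tool_pos: [0.5705, 0.2568, 0.097]
eef_rot: [0.836, 0.549, -0.005, 0.0]
contact_force: [-0.3, -0.8, 0.0]
opening: 0.388
finger_force: 0.0
```

Request:
step_arm(motion=[{"wx":0,"wy":0,"wz":0,"dx":0,"dy":0,"dz":0.2,"claw":34},{"wx":0,"wy":0,"wz":0,"dx":0,"dy":0,"dz":0.33,"claw":34},{"wx":0,"wy":0,"wz":0,"dx":0,"dy":0,"dz":0.33,"claw":34}])

```text
clock: 24.4
tool_pos: [0.5734, 0.2606, 0.0744]
eef_rot: [0.835, 0.55, -0.001, 0.0]
contact_force: [-0.1, 0.6, -0.3]
opening: 0.385
finger_force: 0.0
```

Request:
step_arm(force=12, motion=[{"wx":0,"wy":0,"wz":0,"dx":0,"dy":0,"dz":0,"claw":5},{"wx":0,"wy":0,"wz":0,"dx":0,"dy":0,"dz":0,"claw":5},{"wx":0,"wy":0,"wz":0,"dx":0,"dy":0,"dz":0,"claw":5},{"wx":0,"wy":0,"wz":0,"dx":0,"dy":0,"dz":0,"claw":5},{"wx":0,"wy":0,"wz":0,"dx":0,"dy":0,"dz":0,"claw":5}])

```text
clock: 24.9
tool_pos: [0.5743, 0.2616, 0.0758]
eef_rot: [0.835, 0.55, 0.001, 0.0]
contact_force: [-0.2, -0.1, 4.4]
opening: 0.178
finger_force: 12.0
```

Request:
step_arm(motion=[{"wx":0,"wy":0,"wz":0,"dx":0,"dy":0,"dz":-0.2,"claw":5},{"wx":0,"wy":0,"wz":0,"dx":0,"dy":0,"dz":-0.5,"claw":5},{"wx":0,"wy":0,"wz":0,"dx":0,"dy":0,"dz":-0.99,"claw":5},{"wx":0,"wy":0,"wz":0,"dx":0,"dy":0,"dz":-0.99,"claw":5}])

```text
clock: 25.3
tool_pos: [0.5766, 0.2632, 0.16]
eef_rot: [0.835, 0.55, 0.005, 0.0]
contact_force: [-0.1, 0.5, -0.2]
opening: 0.173
finger_force: 12.0
```

Request:
step_arm(motion=[{"wx":0,"wy":0,"wz":0,"dx":-0.45,"dy":0.06,"dz":-0.63,"claw":5},{"wx":0,"wy":0,"wz":0,"dx":-0.9,"dy":0.11,"dz":-0.63,"claw":5}])

```text
clock: 25.5
tool_pos: [0.5548, 0.195, 0.2078]
eef_rot: [0.834, 0.552, 0.004, -0.001]
contact_force: [0.8, -0.2, 0.4]
opening: 0.174
finger_force: 12.0
```

Request:
step_arm(motion=[{"wx":0,"wy":0,"wz":0,"dx":-0.9,"dy":0.11,"dz":0,"claw":5},{"wx":0,"wy":0,"wz":0,"dx":-0.9,"dy":0.11,"dz":0,"claw":5}])

```text
clock: 25.7
tool_pos: [0.5315, 0.1163, 0.2051]
eef_rot: [0.836, 0.548, -0.002, 0.001]
contact_force: [1.0, -0.7, -0.3]
opening: 0.177
finger_force: 12.0
```

Request:
step_arm(motion=[{"wx":0,"wy":0,"wz":0,"dx":-0.9,"dy":0.11,"dz":0,"claw":5},{"wx":0,"wy":0,"wz":0,"dx":-0.9,"dy":0.11,"dz":0,"claw":5}])

```text
clock: 25.9
tool_pos: [0.5107, 0.0475, 0.2047]
eef_rot: [0.836, 0.548, -0.002, 0.001]
contact_force: [0.3, 0.0, -0.5]
opening: 0.178
finger_force: 12.0
```

Request:
step_arm(motion=[{"wx":0,"wy":0,"wz":0,"dx":-0.9,"dy":0.11,"dz":0,"claw":5},{"wx":0,"wy":0,"wz":0,"dx":-0.9,"dy":0.11,"dz":0,"claw":5}])

```text
clock: 26.1
tool_pos: [0.4902, -0.0219, 0.2046]
eef_rot: [0.836, 0.548, -0.002, 0.001]
contact_force: [0.8, -0.8, 0.4]
opening: 0.171
finger_force: 12.0
```

Request:
step_arm(motion=[{"wx":0,"wy":0,"wz":0,"dx":-0.6,"dy":0.11,"dz":0,"claw":5},{"wx":0,"wy":0,"wz":0,"dx":-0.9,"dy":0.11,"dz":0,"claw":5},{"wx":0,"wy":0,"wz":0,"dx":-0.9,"dy":0.11,"dz":0,"claw":5},{"wx":0,"wy":0,"wz":0,"dx":-0.9,"dy":0.11,"dz":0,"claw":5}])

```text
clock: 26.5
tool_pos: [0.472, -0.0868, 0.2049]
eef_rot: [0.835, 0.55, 0.0, 0.0]
contact_force: [-0.0, 0.9, 0.1]
opening: 0.175
finger_force: 12.0
```

```bash
python3 - <<'E'
from h import *
r=to(SEAT["purple"],.0915);print(r)
t=r[0]; b=t-[0,0,.071]
ims=[]
for n,(w,h) in(("scene",(100,100)),("top",(100,100))):
    u=proj(n,b); x0,y0=int(u[0])-50,int(u[1])-50; print(n,(u-[x0,y0])*4+2)
    p,d=viewer.snapshot(n); ims.append(cv2.resize(p[y0:y0+h,x0:x0+w],(400,400),interpolation=2))
cv2.imwrite("pics/i.png",np.hstack(ims)[:,:,::-1])
E
```

```text
(array([ 0.472 , -0.0868,  0.2049]), array([ 0.3957,  0.9184,  0.9184, -0.3957]), array([-0.0156,  0.0171,  1.4175]))
scene [203.1758 204.4356]
top [205.5954 204.5637]
```

View pics/i.png

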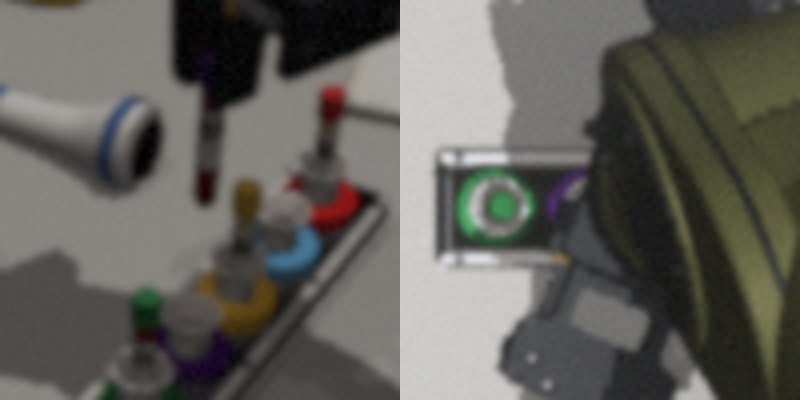

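The purple tube's bottom is at (205,204), as predicted; the other three stand in their carriers. I'll lower it.

Request:
step_arm(motion=[{"wx":0,"wy":0,"wz":0,"dx":-0.02,"dy":0.02,"dz":0.3,"claw":5},{"wx":0,"wy":0,"wz":0,"dx":-0.02,"dy":0.02,"dz":0.6,"claw":5},{"wx":0,"wy":0,"wz":0,"dx":-0.02,"dy":0.02,"dz":0.83,"claw":5},{"wx":0,"wy":0,"wz":0,"dx":-0.02,"dy":0.02,"dz":0.83,"claw":5}])

```text
clock: 27.0
tool_pos: [0.472, -0.0871, 0.1366]
eef_rot: [0.834, 0.551, -0.001, -0.001]
contact_force: [0.8, -0.4, 0.3]
opening: 0.176
finger_force: 12.0
```

Request:
step_arm(motion=[{"wx":0,"wy":0,"wz":0,"dx":0,"dy":0,"dz":0.1,"claw":5},{"wx":0,"wy":0,"wz":0,"dx":0,"dy":0,"dz":0.2,"claw":5},{"wx":0,"wy":0,"wz":0,"dx":0,"dy":0,"dz":0.3,"claw":5},{"wx":0,"wy":0,"wz":0,"dx":0,"dy":0,"dz":0.4,"claw":5},{"wx":0,"wy":0,"wz":0,"dx":0,"dy":0,"dz":0.5,"claw":5},{"wx":0,"wy":0,"wz":0,"dx":0,"dy":0,"dz":0.55,"claw":5},{"wx":0,"wy":0,"wz":0,"dx":0,"dy":0,"dz":0.55,"claw":5}])

```text
clock: 27.7
tool_pos: [0.4726, -0.0889, 0.0936]
eef_rot: [0.835, 0.55, -0.0, -0.0]
contact_force: [-0.7, -0.4, 0.4]
opening: 0.172
finger_force: 12.0
```

Request:
step_arm(motion=[{"wx":0,"wy":0,"wz":0,"dx":0,"dy":0,"dz":0.01,"claw":5},{"wx":0,"wy":0,"wz":0,"dx":0,"dy":0,"dz":0.02,"claw":5},{"wx":0,"wy":0,"wz":0,"dx":0,"dy":0,"dz":0.03,"claw":5},{"wx":0,"wy":0,"wz":0,"dx":0,"dy":0,"dz":0.03,"claw":5}])

```text
clock: 28.1
tool_pos: [0.4729, -0.089, 0.0919]
eef_rot: [0.835, 0.55, 0.0, 0.0]
contact_force: [-0.2, -0.3, -0.7]
opening: 0.177
finger_force: 12.0
```

Request:
step_arm(motion=[{"wx":0,"wy":0,"wz":0,"dx":0,"dy":0,"dz":0.01,"claw":5},{"wx":0,"wy":0,"wz":0,"dx":0,"dy":0,"dz":0.02,"claw":5},{"wx":0,"wy":0,"wz":0,"dx":0,"dy":0,"dz":0.025,"claw":5},{"wx":0,"wy":0,"wz":0,"dx":0,"dy":0,"dz":0.025,"claw":5}])

```text
clock: 28.5
tool_pos: [0.4742, -0.0891, 0.0914]
eef_rot: [0.835, 0.55, 0.001, 0.001]
contact_force: [-0.9, 0.1, 15.5]
opening: 0.177
finger_force: 12.0
```

Request:
step_arm(motion=[{"wx":0,"wy":0,"wz":0,"dx":0,"dy":0,"dz":-0.02,"claw":5},{"wx":0,"wy":0,"wz":0,"dx":0,"dy":0,"dz":-0.02,"claw":34},{"wx":0,"wy":0,"wz":0,"dx":0,"dy":0,"dz":-0.02,"claw":34},{"wx":0,"wy":0,"wz":0,"dx":0,"dy":0,"dz":-0.02,"claw":34},{"wx":0,"wy":0,"wz":0,"dx":0,"dy":0,"dz":-0.02,"claw":34}])

```text
clock: 29.0
tool_pos: [0.4727, -0.089, 0.0912]
eef_rot: [0.835, 0.55, -0.0, -0.0]
contact_force: [-0.4, -0.1, 0.3]
opening: 0.388
finger_force: 0.0
```

Request:
step_arm(motion=[{"wx":0,"wy":0,"wz":0,"dx":0,"dy":0,"dz":-0.2,"claw":34},{"wx":0,"wy":0,"wz":0,"dx":0,"dy":0,"dz":-0.5,"claw":34},{"wx":0,"wy":0,"wz":0,"dx":0,"dy":0,"dz":-0.99,"claw":34},{"wx":0,"wy":0,"wz":0,"dx":0,"dy":0,"dz":-0.99,"claw":34}])

```text
clock: 29.4
tool_pos: [0.4752, -0.089, 0.174]
eef_rot: [0.835, 0.55, 0.003, 0.002]
contact_force: [0.2, -0.2, 1.2]
opening: 0.388
finger_force: 0.0
```

Request:
step_arm(motion=[{"wx":0,"wy":0,"wz":0,"dx":0.9,"dy":-0.3,"dz":-0.6,"claw":34},{"wx":0,"wy":0,"wz":0,"dx":0.9,"dy":-0.3,"dz":-0.6,"claw":34},{"wx":0,"wy":0,"wz":0,"dx":0.9,"dy":-0.3,"dz":-0.6,"claw":34}])

```text
clock: 29.7
tool_pos: [0.4814, -0.0076, 0.2207]
eef_rot: [0.833, 0.553, 0.004, 0.0]
contact_force: [0.6, -0.2, -1.0]
opening: 0.386
finger_force: 0.0
```

Request:
step_arm(motion=[{"wx":0,"wy":0,"wz":0,"dx":0.9,"dy":-0.3,"dz":0,"claw":34},{"wx":0,"wy":0,"wz":0,"dx":0.9,"dy":-0.3,"dz":0,"claw":34},{"wx":0,"wy":0,"wz":0,"dx":0.9,"dy":-0.3,"dz":0,"claw":34}])

```text
clock: 30.0
tool_pos: [0.4856, 0.0663, 0.2179]
eef_rot: [0.833, 0.553, 0.001, -0.001]
contact_force: [0.4, -0.6, -0.9]
opening: 0.388
finger_force: 0.0
```

Request:
step_arm(motion=[{"wx":0,"wy":0,"wz":0,"dx":0.9,"dy":-0.3,"dz":0,"claw":34},{"wx":0,"wy":0,"wz":0,"dx":0.9,"dy":-0.3,"dz":0,"claw":34},{"wx":0,"wy":0,"wz":0,"dx":0.9,"dy":-0.3,"dz":0,"claw":34},{"wx":0,"wy":0,"wz":0,"dx":0.9,"dy":-0.3,"dz":0,"claw":34}])

```text
clock: 30.4
tool_pos: [0.4915, 0.1362, 0.2177]
eef_rot: [0.835, 0.55, -0.001, 0.0]
contact_force: [0.3, -0.5, -0.7]
opening: 0.39
finger_force: 0.0
```

```bash
python3 - <<'E'
from h import *
a,_=viewer.snapshot("scene");b,_=viewer.snapshot("top")
cv2.imwrite("pics/j.png",np.hstack([cv2.resize(a[110:230,250:370],(400,400),interpolation=2),cv2.resize(b[150:270,255:375],(400,400),interpolation=2)])[:,:,::-1])
for c,q in SEAT.items(): print(c,"cap top expected",proj("scene",(*q,.105)),[x[0].round(1) for x in blobs(a,c,(255,115,350,225))])
E
```

```text
green cap top expected [283.4774 180.0443] [array([283.4, 180.6]), array([284.2, 206.5])]
purple cap top expected [296.4332 165.8957] [array([297.2, 165.8]), array([287.3, 189. ]), array([298.4, 194.6])]
yellow cap top expected [308.5124 152.7043] [array([308.4, 152. ]), array([309. , 182.6])]
red cap top expected [330.3748 128.8291] [array([329.6, 130.4]), array([320.8, 150.6]), array([331.2, 156.7])]
```

View pics/j.png

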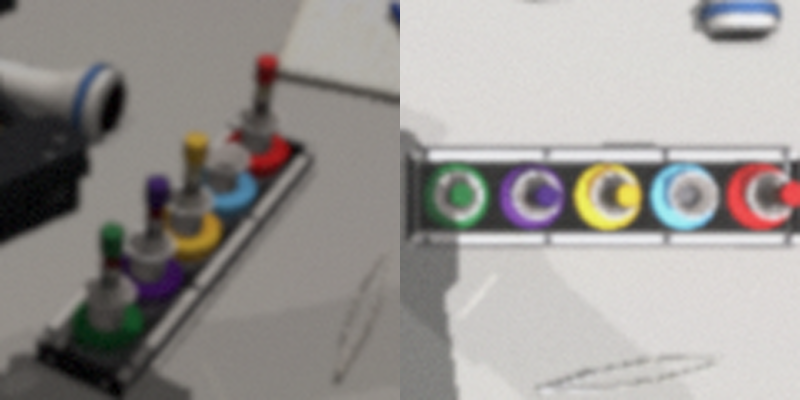

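All four tubes stand home in the carriers matching their caps (scene crop: green (112,240), purple (157,193), yellow (196,150), red (266,68)). The blue carrier is empty and the gripper is clear, so I'll hand the job in.

```bash
python3 -c "
from plant import workorder; print(workorder.finish_job())"
```

```text
the job is handed in; nothing more can be done
None
```

I moved all four tubes into the carriers matching their caps, each lowered until it touched bottom and then released. The light blue carrier is empty, and I handed the job in at about 30 s on the clock; no verdict came back.

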